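# Slide the cooling tray into the rail rack above what stands in it

### The job

Draw the cooling tray out from under the low shelf (the upturned lip at its free end gives a hold), set it down flat on the table with its black handle clear of the shelf, and let go. Then take it up again, the handle being the place to hold it, and slide it, lip end first, fully home against the stops on the lowest pair of rails that clears whatever is standing inside the rack. Leave it lying level with the handle sticking out of the rack, and do not push about or knock over the other things.

Things in the scene. Friction and masses are not known exactly. Their poses are not given: they have to be found in the camera images.
- rack: Fixed open steel tray rack, 200 wide (x), 190 deep (y), 230 mm high. Origin on the table under its centre; z up. Its mouth faces its -y (edge at y = -95 mm); a tray slides in along +y. Three rail pairs; two thin cross bars over the top, 222 to 230 mm up, at y = -40 and +85 mm. No floor: one of dish, tumbler or bottle stands on the table inside it.
- rack_mouth (a point): Point in the middle of the rack's mouth edge, level with the ledge tops of the lowest rail pair (66 mm up). The middle and top pairs are 113 and 160 mm up. Ledges are 4 mm thick, 24 mm wide, 130 mm apart between inner edges. Side guides, 14 mm above the ledges and 170 mm apart inside, flare to about 190 mm at the mouth, reaching 28 mm beyond it. Axes as the rack.
- rack_stop (a point): Point midway between the two back stops of the lowest rail pair, on their front faces, at ledge-top height (66 mm up); the other pairs' stops are straight above. It is 186 mm in from rack_mouth. A tray fully home has its lip end edge here, its sheet centre 90 mm nearer the mouth (rack y = +1 mm). Axes as the rack.
- shelf: Fixed low stainless shelf board, 340 (x) x 240 (y) mm, underside 63 and top 75 mm above the table, a leg at each corner. Origin on the table under the middle of its +y edge; the board reaches from y = 0 to y = -240 mm; +y is the open side from which the tray sticks out.
- tray_mid (a point): Cooling tray, loose, about 0.22 kg: aluminium sheet 160 (x) x 180 (y) x 5 mm with side rims 9 mm high, lying flat on the table at the start. This point is the centre of the sheet, 2.5 mm above its underside. z up, +y towards the lip, -y towards the handle.
- tray_lip (a point): Upturned dark steel lip at the tray's +y end: 60 (x) x 12 (y) mm, top 40 mm above the tray's underside. This point is in its middle plane, 84 mm from the sheet centre, 30 mm above the underside. Pinch it from above across its 12 mm; the sheet (5 mm) lies under the inner finger.
- tray_handle (a point): Black bar handle at the tray's -y end, straight out from the sheet: 18 wide (x), 24 high, from 80 to 200 mm from the sheet centre, underside 12 and top 36 mm above the tray's underside. This point is its grip centre, 170 mm from the sheet centre, 24 mm above the underside. Starts under the shelf, where it cannot be reached from above. Pinch it from above across its 18 mm.
- dish_mid (a point): Yellow ceramic dish, 110 mm across, 42 mm high; point on its axis half-way up. Either in the rack or out on the table.
- tumbler_mid (a point): Blue ceramic tumbler, 76 mm across, 90 mm high; point on its axis half-way up. Either in the rack or out on the table.
- bottle_mid (a point): Empty green glass bottle with steel twist cap, 60 mm across, 137 mm high; point on its axis half-way up. Either in the rack or out on the table.
- skewers_mid (a point): Steel cup, 72 mm across, 95 mm high, with bamboo skewers up to about 200 mm; bystander; point on its axis 48 mm up.
- clip_mid (a point): Black silicone oven mitt clip, 75 x 32 x 28 mm, lying on the shelf; bystander; point at its middle.
- timer_mid (a point): White round kitchen timer with red knob, 60 mm across, 42 mm high, on the shelf; bystander; point on its axis half-way up.
- spice_jar_mid (a point): Amber glass jar with black lid, 56 mm across, 85 mm high; bystander; point on its axis half-way up.
Mind the look-alikes: they are no part of the job. Of the things that look like the part that bears dish_mid, the middle-sized one is meant.

How it is judged:
By the outcome, as a careful person would: the job done as asked, in the order asked, and still so for the second after the job is handed in, with the robot touching nothing.
It also fails if it takes over 64 s, if anything falls off the work surface, if the arm or the gripper's body presses on something with over 40 N, if the wrist force passes 120 N, or if a joint passes its speed limit or range.

### The arm

A 7-joint arm with a two-finger parallel gripper is mounted at the origin on the work surface. World frame = base frame: x ahead of the robot, y to its left, z up, the work surface at z = 0. Lengths are in m, angles in rad, forces in N, time in s.
With the tool pointing down it reaches from about 0.4 to 0.85 m from the base axis. Payload 10.4 kg.
Tool frame: the origin (TCP) lies between the finger pads; the fingertips stand 19 mm ahead of it and the grasp point (between the pads) is the TCP; z points along the fingers, y is the line along which they close (so a half turn about z gives the same grasp; the last joint's range is limited). The gripper opens to 87 mm and grips with 3 to 60 N. Pads are 19 mm wide; open, the fingers measure 117 mm over their backs; the gripper's body (75 mm by 190 mm) begins 51 mm behind the grasp point.
Start: joints at [-1.249, 0.332, -0.065, 1.46, 0.022, 1.35, -0.088], TCP at [0.211, 0.588, 0.242] pointing down, gripper open.
Joint ranges: [-2.6, 2.6], [-0.5, 2.12], [-1.47, 1.34], [0.16, 2.42], [-1.27, 4.41], [0.06, 2.06], [-2.6, 2.6]. Speed limits (rad/s): [2.22, 2.22, 2.79, 2.79, 3.14, 3.14, 3.14].

### API

Orientations are given as a unit quaternion [w, x, y, z].
In Python, from bench import read_state, get_image, workorder, search_frame, cut_out, place_of gives the robot as it stands.
- The arm moves only by the tool apply_moves, never from a script. Its argument "targets" is a list of rows, each a list of 7 numbers: the shift along the tool's x, y, z in m, then the turn, a rotation vector about the tool's x, y, z in rad, then the opening, from -1 (shut) to 1 (fully open), so that 0 is half open. In form: [[tx, ty, tz, wx, wy, wz, grip], ...]. A call has 1 to 5 rows; each row is the pose to reach, as a shift and turn from the pose commanded when the call began, along the tool's axes at that moment; what a row does not reach only later rows make up. A row lasts 1/8 s, in which the tool goes at most 62.5 mm and 10.7 degrees, less where a joint would pass 70% of its speed; a pose out of reach is approached as far as the arm can. A call with a gripper value outside its range is refused whole. The fingers move at their own pace and stop on an object; "newtons" is the grip in N (left out, the last holds). Time passes only in rows, so rows that repeat a pose let the fingers close. It gives the time, the measured TCP pose, the force, the opening and the grip force at its end, in the units of the state.
- read_state(): the state, without advancing time (a new reading comes with each control period).
- get_image(name): name is "scene" or "side" or "wrist"; returns a dict with "color" (384x512x3 uint8, blue, green, red), "vertical_fov" (degrees; the focal length in pixels is half the picture's height over the tangent of half this angle, whatever the lens; pixels are square), "cx", "cy" (the principal point, pixels), "pose" (4x4, takes a point from camera to world coordinates); the wrist camera has in their place "hand_eye" (4x4, takes a point from camera to tool coordinates, whose origin is the TCP and whose axes are the flange's). Camera axes: x right, y down, z forward; pixel columns grow to the right and rows downward; lengths in m; the calibration is good to about 2 mm. A picture is of the moment at which its call begins: read the wrist's pose just before it. There is no depth.
- workorder.hand_in(): hands the job in; it is judged then, once.
Trained networks look in a picture, given as the dict that the camera call returned (one of the last four; its "shot" number tells which), for a name from the list of things; names that differ only in an ending like _2 or _b are one class to them, and where a whole thing is asked for, a point or a joint stands for the part that bears it (a point fixed in the world has none). Each returns a list of dicts, best first, with "conf" (0 to 1); they miss things now and then, are a little off and sometimes report something else, mostly with a low value. They report only what shows in the picture. A call takes as long as a camera call. They do not tell look-alikes from the thing itself.
- search_frame(query, picture): "xy" ([column, row] as shares, 0 to 1, of the picture: columns of its width, rows of its height, amid what is visible of it).
- cut_out(query, picture): "pixels" (384x512 bool, what is visible of it) and "xy" ([column, row] as shares, 0 to 1, of the picture: columns of its width, rows of its height, amid what is visible of it).
- place_of(query, picture): "xy" ([column, row] as shares, 0 to 1, of the picture: columns of its width, rows of its height: a listed point, or the origin of a listed thing).
The state is a dict: "time_s": time; "q": joint angles; "dq": joint speeds; "tau": joint torques, N m; "tool_pos": TCP position; "tool_rot": TCP orientation; "force": force on the tool from outside, world axes, zero at the start; "torque": the same for the moment, N m; "gripper_width": finger opening in m; "finger_force": force on a finger pad.
Only numpy, scipy, OpenCV 4.12 (cv2) and the standard library are available. Lean on these libraries where they do the work, as an engineer would, in place of code of your own. Each camera call takes 0.05 s, during which the arm holds its last target. There are 200 camera calls.

## Working session

There is one attempt and no reset: what is moved stays moved. The work goes in short steps, Python scripts to look and compute and a tool call to move; the robot and the scene stay as the last step left them, time stands still between calls to the robot, and variables do not carry over. Pictures are saved under pics/ and viewed, at most 12 in all, crops included, and the job is handed in when it is done.

Besides the shell and the picture viewer there is one more tool, called by a JSON object that holds its "op" and its "data", one argument or row to a line. apply_moves: Moves the arm, as the interface text tells. Its arguments: {"type":"object","properties":{"targets":{"type":"array","items":{"type":"array","items":{"type":"number"}}},"newtons":{"type":"number"}},"required":["targets"]}

```bash
mkdir -p pics; ls
cat > h.py <<'E'
import numpy as np, cv2
from bench import *
from scipy.spatial.transform import Rotation as R
def wT():
    s=read_state();T=np.eye(4);q=s["tool_rot"];T[:3,:3]=R.from_quat([q[1],q[2],q[3],q[0]]).as_matrix();T[:3,3]=s["tool_pos"];return T
def shot(n):
    T=wT() if n=="wrist" else None
    p=get_image(n);p["P"]=T@np.array(p["hand_eye"]) if n=="wrist" else np.array(p["pose"]);return p
def K(p):
    f=192/np.tan(np.radians(p["vertical_fov"])/2);return f,p["cx"],p["cy"]
def ray(p,xy):
    f,cx,cy=K(p);u,v=xy[0]*512,xy[1]*384
    d=p["P"][:3,:3]@np.array([(u-cx)/f,(v-cy)/f,1]);return p["P"][:3,3],d/np.linalg.norm(d)
def atz(p,xy,z):
    o,d=ray(p,xy);return o+d*(z-o[2])/d[2]
def proj(p,X):
    f,cx,cy=K(p);c=np.linalg.inv(p["P"])@np.r_[X,1];return c[0]/c[2]*f+cx,c[1]/c[2]*f+cy
def tri(rs):
    A=0;b=0
    for o,d in rs:
        M=np.eye(3)-np.outer(d,d);A=A+M;b=b+M@o
    return np.linalg.solve(A,b)
E
python3 - <<'E'
from h import *
np.set_printoptions(precision=3,suppress=True)
ps={n:shot(n) for n in("scene","side")}
cv2.imwrite("pics/a.png",ps["scene"]["color"]);cv2.imwrite("pics/b.png",ps["side"]["color"])
H=dict(rack=0,rack_mouth=.066,rack_stop=.066,shelf=0,tray_mid=.0025,tray_lip=.03,tray_handle=.024,dish_mid=.021,tumbler_mid=.045,bottle_mid=.068,skewers_mid=.048,spice_jar_mid=.042,timer_mid=.096,clip_mid=.089)
for n,p in ps.items():
    print(n,K(p),p["P"][:3,3],p["shot"])
    for k,z in H.items():
        for r in place_of(k,p)[:4]:
            if r["conf"]>.15: print(k,round(r["conf"],2),np.array(r["xy"])*[512,384],atz(p,r["xy"],z))
print(wT())
E
```

```text
pics
scene (np.float64(470.53098925811196), 259.7021756214528, 196.56132978477996) [1.143 0.505 0.997] 1
rack 0.74 [151.808 214.31 ] [ 0.731 -0.226  0.   ]
rack_mouth 0.67 [194.816 116.39 ] [ 0.42  -0.361  0.066]
rack_stop 0.89 [415.898 267.11 ] [0.477 0.408 0.066]
shelf 0.83 [206.592 164.198] [ 0.501 -0.242 -0.   ]
tray_mid 0.8 [221.491 179.712] [ 0.52  -0.164  0.002]
tray_lip 0.69 [242.586 188.083] [ 0.524 -0.08   0.03 ]
tray_lip 0.26 [193.075 116.083] [ 0.394 -0.4    0.03 ]
tray_handle 0.18 [188.826 116.006] [ 0.398 -0.416  0.024]
dish_mid 0.79 [295.014 271.104] [0.638 0.186 0.021]
dish_mid 0.7 [220.416 264.   ] [0.737 0.034 0.021]
dish_mid 0.67 [343.194 180.902] [0.32  0.115 0.021]
tumbler_mid 0.97 [382.618 249.984] [0.47  0.321 0.045]
bottle_mid 0.82 [250.675 292.186] [0.768 0.158 0.068]
skewers_mid 0.63 [150.886 216.115] [ 0.756 -0.188  0.048]
spice_jar_mid 0.59 [181.094 242.688] [ 0.762 -0.073  0.042]
timer_mid 0.76 [132.813 136.896] [ 0.617 -0.406  0.096]
clip_mid 0.5 [192.    115.699] [ 0.441 -0.348  0.089]
side (np.float64(364.8517964198786), 253.35250331922427, 197.5289558
[... 324 characters left out ...]
4.282] [ 0.642 -0.364  0.03 ]
dish_mid 0.77 [185.6   206.899] [0.342 0.125 0.021]
dish_mid 0.58 [269.875 185.318] [0.648 0.193 0.021]
dish_mid 0.57 [311.808 204.288] [0.75  0.046 0.021]
tumbler_mid 0.58 [218.624 163.2  ] [0.49  0.354 0.045]
bottle_mid 0.59 [306.893 174.912] [0.771 0.158 0.068]
skewers_mid 0.61 [344.883 243.802] [ 0.75  -0.191  0.048]
spice_jar_mid 0.73 [330.598 224.294] [ 0.752 -0.093  0.042]
timer_mid 0.57 [333.722 303.091] [ 0.61  -0.411  0.096]
clip_mid 0.58 [214.323 153.101] [0.476 0.355 0.089]
clip_mid 0.55 [250.982 303.283] [ 0.441 -0.365  0.089]
[[-0.941  0.338 -0.     0.211]
 [ 0.338  0.941  0.     0.588]
 [ 0.     0.    -1.     0.242]
 [ 0.     0.     0.     1.   ]]
```

View pics/a.png

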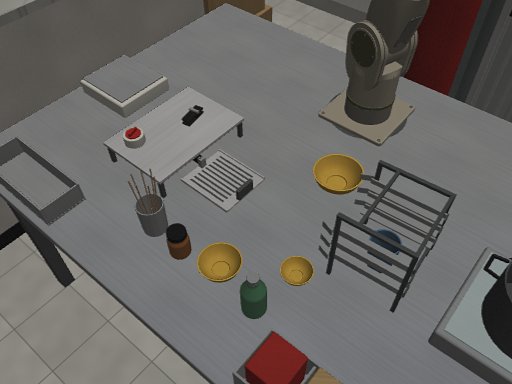

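View pics/b.png

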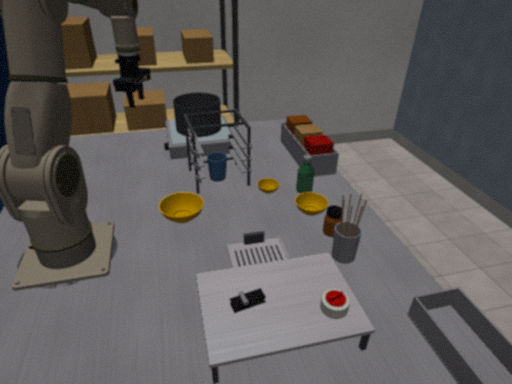

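The blue tumbler (386,240 in the scene view) stands in the rack. It is 90 mm high, so the middle pair (113 mm) is the target. The tray lip is at about (244,188), next to the shelf, with the three yellow bowls clear of its path. I'll raise the arm and look at the rack from above first.

{"op": "apply_moves", "data": {
  "targets": [
    [0, 0, -0.06, 0, 0, 0, 1],
    [-0.02, -0.01, -0.12, 0, 0, 0, 1],
    [-0.07, -0.04, -0.15, 0, 0, 0, 1],
    [-0.12, -0.07, -0.18, 0, 0, 0, 1],
    [-0.17, -0.1, -0.21, 0, 0, 0, 1]
  ]
}}

```text
time_s: 2.12
tool_pos: [0.3325, 0.4422, 0.4479]
tool_rot: [0.0, 0.172, 0.985, 0.0]
force: [1.4, 0.1, 0.1]
gripper_width: 0.0868
finger_force: 0.0
```

{"op": "apply_moves", "data": {
  "targets": [
    [-0.05, -0.03, -0.02, 0, 0, 0, 1],
    [-0.1, -0.06, -0.03, 0, 0, 0, 1],
    [-0.12, -0.07, -0.03, 0, 0, 0, 1],
    [-0.12, -0.07, -0.03, 0, 0, 0, 1]
  ]
}}

```text
time_s: 2.62
tool_pos: [0.422, 0.3358, 0.4771]
tool_rot: [0.0, 0.173, 0.985, 0.0]
force: [0.0, 0.9, -0.1]
gripper_width: 0.0867
finger_force: 0.0
```

Run:
```python
from h import *
np.set_printoptions(precision=3,suppress=True)
p=shot("wrist");cv2.imwrite("pics/c.png",p["color"]);print(wT(),p["P"])
for k,z in dict(rack=0,rack_mouth=.066,rack_stop=.066,tumbler_mid=.045,dish_mid=.021).items():
    for r in place_of(k,p)[:3]:
        if r["conf"]>.15: print(k,round(r["conf"],2),np.array(r["xy"])*[512,384],atz(p,r["xy"],z))
s=shot("scene")
for u in [(380,165),(452,192),(340,217),(412,250)]: print(u,atz(s,np.array(u)/[512,384],.226))
```

```text
[[-0.941  0.339 -0.     0.421]
 [ 0.339  0.941  0.     0.337]
 [ 0.     0.    -1.     0.477]
 [ 0.     0.     0.     1.   ]] [[ 0.341  0.897  0.281  0.344]
 [ 0.94  -0.326 -0.102  0.365]
 [ 0.     0.299 -0.954  0.621]
 [ 0.     0.     0.     1.   ]]
rack_mouth 0.48 [153.19  320.102] [ 0.746 -0.062  0.066]
rack_stop 0.73 [302.899 157.786] [0.479 0.414 0.066]
tumbler_mid 0.84 [262.195 166.31 ] [0.472 0.327 0.045]
dish_mid 0.76 [139.52  138.893] [0.329 0.095 0.021]
dish_mid 0.54 [237.107 241.382] [0.634 0.204 0.021]
(380, 165) [0.399 0.234 0.226]
(452, 192) [0.372 0.396 0.226]
(340, 217) [0.582 0.247 0.226]
(412, 250) [0.561 0.401 0.226]
```

View pics/c.png

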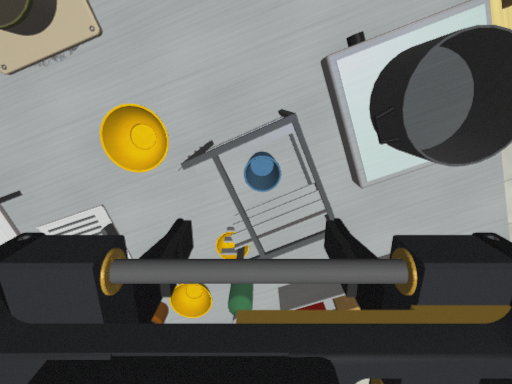

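The wrist view shows the rack frame with the tumbler at (262,172). The rear cross bar runs from about (295,115) to (335,235) and the front bar from (213,153) to (262,255). I'll enlarge this to measure the yaw.

Run:
```python
import cv2
i=cv2.imread("pics/c.png")[95:265,175:345];cv2.imwrite("pics/c2.png",cv2.resize(i,None,fx=3.5,fy=3.5,interpolation=cv2.INTER_CUBIC))
```

```text
(no output)
```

View pics/c2.png

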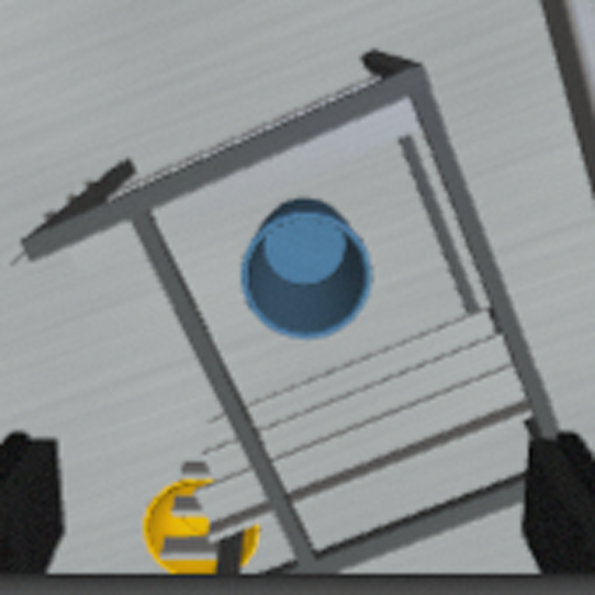

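```bash
cat > m.py <<'E'
from h import *
np.set_printoptions(precision=4,suppress=True)
E
python3 - <<'E'
from m import *
p=shot("wrist")
L={k:[atz(p,(np.array(c)/3.5+[175,95])/[512,384],.230)[:2] for c in v] for k,v in dict(rear=[(415,82),(547,435)],front=[(143,212),(308,562)],left=[(27,250),(420,80)],leftouter=[(22,238),(418,65)],leftinner=[(155,208),(405,100)],rightinner=[(315,555),(525,480)]).items()}
for k,v in L.items():
    d=v[1]-v[0];a=np.degrees(np.arctan2(d[1],d[0]));print(k,v,np.linalg.norm(d),a if k in("rear","front") else a-90)
for k in("left","leftinner"):
  for z,lab in ((.23,""),):pass
s=shot("scene");d=shot("side")
for n in("rack_stop","tumbler_mid","tray_mid","tray_lip","rack_mouth","shelf"):
    rs=[ray(q,r[0]["xy"]) for q in(s,d,p) if (r:=place_of(n,q)) and r[0]["conf"]>.5]
    if len(rs)>1: print(n,len(rs),tri(rs))
E
```

```text
rear [array([0.3795, 0.4054]), array([0.5447, 0.415 ])] 0.16539334762554658 3.3255608071427933
front [array([0.3916, 0.284 ]), array([0.5695, 0.2938])] 0.17817996518385396 3.1516695796640097
left [array([0.3902, 0.2322]), array([0.3795, 0.4075])] 0.17562127370384711 3.4950432611018982
leftouter [array([0.3848, 0.2324]), array([0.3737, 0.4085])] 0.1764591140406046 3.6022878389174195
leftinner [array([0.3917, 0.2893]), array([0.3849, 0.3996])] 0.11049812998646522 3.553846024016778
rightinner [array([0.5671, 0.2981]), array([0.5627, 0.3999])] 0.10194219090969237 2.4771926332491603
rack_stop 2 [0.4803 0.4133 0.0699]
tumbler_mid 2 [0.4736 0.3236 0.0569]
tray_mid 3 [ 0.5192 -0.1665  0.0082]
tray_lip 3 [ 0.5211 -0.0806  0.0271]
shelf 2 [ 0.5121 -0.239   0.009 ]
```

{"op": "apply_moves", "data": {
  "targets": [
    [-0.033, -0.043, 0.015, 0, 0, 0, 1],
    [-0.066, -0.087, 0.03, 0, 0, 0, 1],
    [-0.099, -0.13, 0.045, 0, 0, 0, 1],
    [-0.132, -0.174, 0.06, 0, 0, 0, 1],
    [-0.165, -0.218, 0.075, 0, 0, 0, 1]
  ]
}}

```text
time_s: 4.65
tool_pos: [0.5027, 0.0746, 0.4015]
tool_rot: [0.0, 0.171, 0.985, 0.0]
force: [0.5, 0.4, -0.3]
gripper_width: 0.0869
finger_force: 0.0
```

{"op": "apply_moves", "data": {
  "targets": [
    [-0.033, -0.043, 0.015, 0, 0, -0.12, 1],
    [-0.066, -0.087, 0.03, 0, 0, -0.24, 1],
    [-0.098, -0.131, 0.052, 0, 0, -0.345, 1],
    [-0.098, -0.131, 0.052, 0, 0, -0.345, 1]
  ]
}}

```text
time_s: 5.15
tool_pos: [0.5497, -0.0849, 0.3481]
tool_rot: [-0.001, 0.003, 1.0, -0.001]
force: [-1.0, 0.6, 0.6]
gripper_width: 0.0872
finger_force: 0.0
```

Run:
```python
from m import *
p=shot("wrist");cv2.imwrite("pics/d.png",p["color"]);print(wT())
for k,z in dict(shelf=0,tray_mid=.0025,tray_lip=.03).items():
    for r in place_of(k,p)[:2]:
        if r["conf"]>.15: print(k,round(r["conf"],2),np.array(r["xy"])*[512,384],atz(p,r["xy"],z))
```

```text
[[-1.      0.0037 -0.0015  0.5501]
 [ 0.0037  1.     -0.0005 -0.082 ]
 [ 0.0015 -0.0005 -1.      0.349 ]
 [ 0.      0.      0.      1.    ]]
shelf 0.67 [171.6224 127.9104] [ 0.5095 -0.2377  0.    ]
tray_mid 0.61 [211.712 132.096] [ 0.5169 -0.1668  0.0025]
tray_lip 0.55 [260.8128 136.0128] [ 0.5209 -0.0802  0.03  ]
```

View pics/d.png

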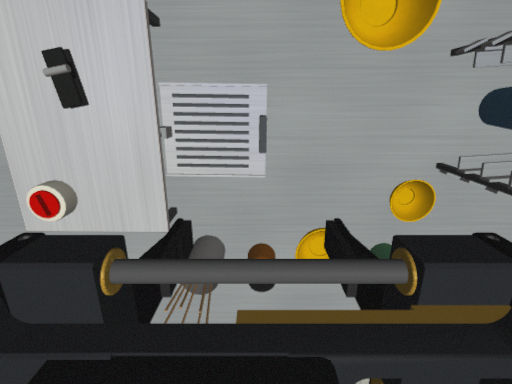

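The tray shows flat with its lip at (263,134), and the path ahead is clear. I'll descend and pinch the lip.

{"op": "apply_moves", "data": {
  "targets": [
    [0.01, 0, 0.06, 0, 0, 0.02, 0.6],
    [0.02, 0, 0.12, 0, 0, 0.02, 0.4],
    [0.029, 0, 0.18, 0, 0, 0.02, 0.2],
    [0.029, 0, 0.24, 0, 0, 0.02, 0.2],
    [0.029, 0.001, 0.28, 0, 0, 0.02, 0.2]
  ]
}}

```text
time_s: 5.98
tool_pos: [0.5208, -0.0772, 0.0679]
tool_rot: [-0.0, 0.009, 1.0, 0.0]
force: [0.1, 0.2, 0.3]
gripper_width: 0.0534
finger_force: 0.0
```

{"op": "apply_moves", "data": {
  "newtons": 25,
  "targets": [
    [0, 0, 0.02, 0, 0, 0, 0.2],
    [0, 0, 0.037, 0, 0, 0, 0.2],
    [0, 0, 0.037, 0, 0, 0, 0.2],
    [0, 0, 0.037, 0, 0, 0, -1],
    [0, 0, 0.037, 0, 0, 0, -1]
  ]
}}

```text
time_s: 6.6
tool_pos: [0.5222, -0.0789, 0.0338]
tool_rot: [0.001, 0.01, 1.0, 0.0]
force: [-0.8, -0.4, 0.7]
gripper_width: 0.0395
finger_force: 0.0
```

{"op": "apply_moves", "data": {
  "targets": [
    [0, 0, 0, 0, 0, 0, -1],
    [0, 0, 0, 0, 0, 0, -1],
    [0, 0, 0, 0, 0, 0, -1]
  ]
}}

```text
time_s: 6.98
tool_pos: [0.5215, -0.079, 0.0329]
tool_rot: [0.0, 0.01, 1.0, 0.0]
force: [-0.1, -0.5, 1.9]
gripper_width: 0.012
finger_force: 25.0
```

{"op": "apply_moves", "data": {
  "targets": [
    [0, 0.02, 0, 0, 0, 0, -1],
    [0, 0.05, 0, 0, 0, 0, -1],
    [0, 0.085, 0, 0, 0, 0, -1],
    [0, 0.12, 0, 0, 0, 0, -1],
    [0, 0.15, 0, 0, 0, 0, -1]
  ]
}}

```text
time_s: 7.6
tool_pos: [0.5244, 0.072, 0.0329]
tool_rot: [0.0, 0.01, 1.0, -0.0]
force: [0.9, -1.6, 1.1]
gripper_width: 0.0121
finger_force: 25.0
```

{"op": "apply_moves", "data": {
  "targets": [
    [0, 0.015, 0, 0, 0, 0, -1],
    [0, 0.025, 0, 0, 0, 0, -1],
    [0, 0.025, 0, 0, 0, 0, -1],
    [0, 0.025, 0, 0, 0, 0, 0.2],
    [0, 0.025, 0, 0, 0, 0, 0.2]
  ]
}}

```text
time_s: 8.22
tool_pos: [0.5248, 0.0951, 0.0327]
tool_rot: [-0.0, 0.011, 1.0, -0.0]
force: [0.4, 0.2, -0.5]
gripper_width: 0.0244
finger_force: 0.0
```

{"op": "apply_moves", "data": {
  "targets": [
    [0, 0, 0, 0, 0, 0, 0.2],
    [0, 0, -0.04, 0, 0, 0, 0.2],
    [0, 0, -0.09, 0, 0, 0, 0.2],
    [-0.01, -0.05, -0.15, 0, 0, 0, 0.2],
    [-0.03, -0.1, -0.2, 0, 0, 0, 0.2]
  ]
}}

```text
time_s: 8.85
tool_pos: [0.5465, 0.013, 0.2159]
tool_rot: [0.0, 0.009, 1.0, 0.0]
force: [0.9, 0.4, 0.8]
gripper_width: 0.052
finger_force: 0.0
```

Run:
```python
from m import *
print(np.array(read_state()["q"]))
p=shot("wrist");cv2.imwrite("pics/e.png",p["color"]);print(wT()[:3,3])
rs={}
d=shot("side");s=shot("scene")
for k,z in dict(shelf=0,tray_mid=.0025,tray_lip=.03,tray_handle=.024).items():
  for q in(p,d,s):
    for r in place_of(k,q)[:1]:
        if r["conf"]>.15: print(k,round(r["conf"],2),np.array(r["xy"])*[512,384],atz(q,r["xy"],z))
```

```text
[-0.5611  0.18    0.5129  1.732  -0.0935  1.2528  1.5265]
[0.5501 0.0056 0.2218]
shelf 0.83 [264.0896 283.392 ] [ 0.5082 -0.2365  0.    ]
shelf 0.71 [208.384  164.8896] [ 0.4998 -0.2361  0.    ]
tray_mid 0.82 [254.9248 146.6112] [0.52   0.0101 0.0025]
tray_mid 0.95 [244.5824 222.9888] [0.5155 0.0213 0.0025]
tray_mid 0.64 [132.7104 138.0864] [ 0.5663 -0.4968  0.0025]
tray_lip 0.63 [325.4784 148.4928] [0.5195 0.0959 0.03  ]
tray_lip 0.96 [242.0224 201.6   ] [0.5251 0.1009 0.03  ]
tray_lip 0.63 [294.5024 221.1072] [0.5247 0.098  0.03  ]
tray_handle 0.61 [121.9072 150.1824] [ 0.518  -0.1539  0.024 ]
tray_handle 0.98 [260.096  257.3952] [ 0.5161 -0.1647  0.024 ]
tray_handle 0.94 [219.904 175.104] [ 0.5237 -0.1653  0.024 ]
```

View pics/e.png

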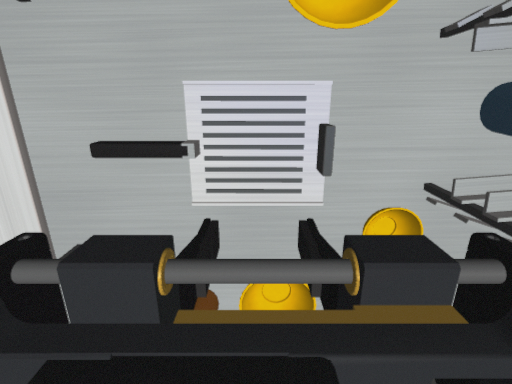

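The tray lies flat with its handle at about (140,150), well clear of the shelf edge at (40,230). Next I'll turn a quarter turn and go above the handle.

{"op": "apply_moves", "data": {
  "targets": [
    [0.007, -0.03, 0, 0, 0, 0.18, 0.2],
    [0.014, -0.06, 0, 0, 0, 0.36, 0.2],
    [0.021, -0.09, 0.01, 0, 0, 0.54, 0.2],
    [0.028, -0.12, 0.02, 0, 0, 0.72, 0.2],
    [0.033, -0.149, 0.03, 0, 0, 0.9, 0.2]
  ]
}}

```text
time_s: 10.22
tool_pos: [0.5104, -0.1355, 0.1838]
tool_rot: [0.0, 0.447, 0.895, 0.0]
force: [1.1, 0.7, 0.3]
gripper_width: 0.0524
finger_force: 0.0
```

{"op": "apply_moves", "data": {
  "targets": [
    [0, 0, 0.02, 0, 0, 0.18, 0.2],
    [0, 0, 0.04, 0, 0, 0.36, 0.2],
    [0, 0, 0.06, 0, 0, 0.54, 0.2],
    [0, 0, 0.06, 0, 0, 0.662, 0.2],
    [0, 0, 0.06, 0, 0, 0.662, 0.2]
  ]
}}

```text
time_s: 10.85
tool_pos: [0.5107, -0.1345, 0.1238]
tool_rot: [-0.0, 0.711, 0.704, -0.0]
force: [0.1, 0.4, 0.2]
gripper_width: 0.0523
finger_force: 0.0
```

Run:
```python
from m import *
p=shot("wrist");cv2.imwrite("pics/f.png",p["color"]);print(wT(),np.array(read_state()["q"]))
for k,z in dict(tray_mid=.0025,tray_lip=.03,tray_handle=.024).items():
    for r in place_of(k,p)[:1]:print(k,round(r["conf"],2),np.array(r["xy"])*[512,384],atz(p,r["xy"],z))
for r in cut_out("tray_handle",p)[:2]: print(r["conf"],np.array(r["xy"])*[512,384],r["pixels"].sum())
```

```text
[[ 0.008   1.      0.0001  0.5108]
 [ 1.     -0.008  -0.0001 -0.1345]
 [-0.0001  0.0001 -1.      0.1241]
 [ 0.      0.      0.      1.    ]] [-0.5018  0.2704  0.7732  1.8919 -0.2151  1.0636  0.3505]
tray_mid 0.67 [266.0864  25.3824] [0.5186 0.011  0.0025]
tray_handle 0.65 [265.1136 216.    ] [ 0.5169 -0.1569  0.024 ]
0.78 [266.1888  69.8112] 26176
```

View pics/f.png

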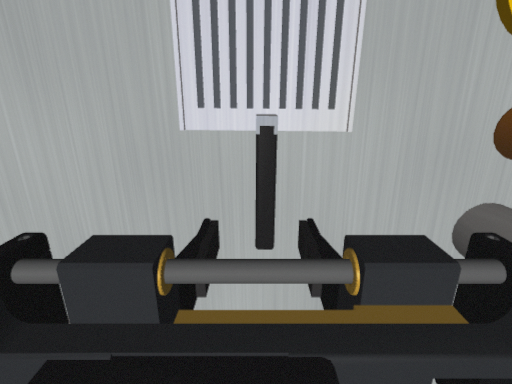

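The handle lies centrally between the fingers, from (266,120) to (264,245), and is aligned with the picture. I'll go down and grip it.

{"op": "apply_moves", "data": {
  "targets": [
    [-0.018, 0.007, 0.03, 0, 0, 0, 0.2],
    [-0.018, 0.007, 0.06, 0, 0, 0, 0.2],
    [-0.018, 0.007, 0.085, 0, 0, 0, 0.2],
    [-0.018, 0.007, 0.1, 0, 0, 0, 0.2],
    [-0.018, 0.007, 0.1, 0, 0, 0, 0.2]
  ]
}}

```text
time_s: 11.72
tool_pos: [0.5171, -0.1526, 0.0235]
tool_rot: [-0.0, 0.711, 0.703, -0.0]
force: [0.1, -1.0, 0.5]
gripper_width: 0.0521
finger_force: 0.0
```

{"op": "apply_moves", "data": {
  "newtons": 60,
  "targets": [
    [0, 0, 0, 0, 0, 0, -1],
    [0, 0, 0, 0, 0, 0, -1],
    [0, 0, 0, 0, 0, 0, -1],
    [0, 0, 0, 0, 0, 0, -1]
  ]
}}

```text
time_s: 12.22
tool_pos: [0.5176, -0.1526, 0.0242]
tool_rot: [0.0, 0.711, 0.703, 0.0]
force: [-0.3, -0.2, -0.8]
gripper_width: 0.02
finger_force: 0.4
```

{"op": "apply_moves", "data": {
  "targets": [
    [0, 0, -0.005, 0, 0, 0, -1],
    [0, 0, -0.02, 0, 0, 0, -1],
    [0, 0, -0.04, 0, 0, 0, -1],
    [0, 0, -0.05, 0, 0, 0, -1],
    [0, 0, -0.05, 0, 0, 0, -1]
  ]
}}

```text
time_s: 12.85
tool_pos: [0.5181, -0.1526, 0.075]
tool_rot: [0.001, 0.711, 0.703, 0.001]
force: [-0.9, 0.2, -2.2]
gripper_width: 0.0175
finger_force: 60.0
```

Run:
```python
from m import *
p=shot("wrist");cv2.imwrite("pics/g.png",p["color"]);print(wT())
s=shot("scene");d=shot("side")
for k in ("tray_mid","tray_lip","tray_handle"):
    rs=[]
    for q in(s,d):
        r=place_of(k,q)
        if r and r[0]["conf"]>.3: rs.append(ray(q,r[0]["xy"]))
    if len(rs)==2: print(k,tri(rs))
cv2.imwrite("pics/h.png",np.hstack([cv2.resize(s["color"][130:260,170:310],None,fx=2.8,fy=2.8),cv2.resize(d["color"][160:290,185:325],None,fx=2.8,fy=2.8)]))
```

```text
[[ 0.0107  0.9999  0.0008  0.5177]
 [ 0.9999 -0.0107  0.0004 -0.1525]
 [ 0.0004  0.0008 -1.      0.0743]
 [ 0.      0.      0.      1.    ]]
tray_mid [0.5243 0.0084 0.0513]
tray_lip [0.532  0.1039 0.084 ]
tray_handle [ 0.519  -0.1611  0.069 ]
```

View pics/h.png

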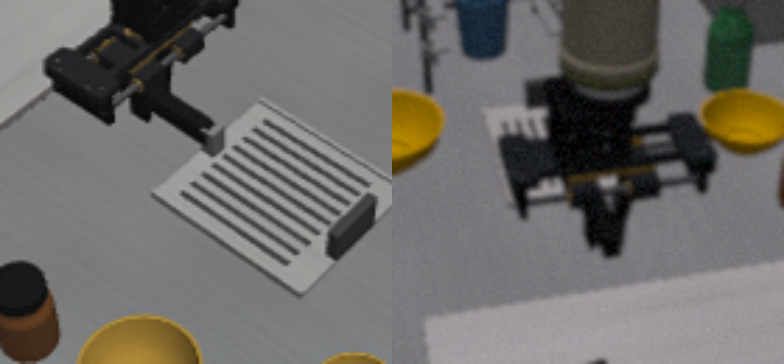

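{"op": "apply_moves", "data": {
  "targets": [
    [0, 0, -0.03, 0, 0, 0, -1],
    [0.02, -0.004, -0.06, 0, 0, -0.02, -1],
    [0.05, -0.01, -0.067, 0, 0, -0.045, -1],
    [0.081, -0.016, -0.067, 0, 0, -0.068, -1],
    [0.081, -0.016, -0.067, 0, 0, -0.068, -1]
  ]
}}

```text
time_s: 13.92
tool_pos: [0.5022, -0.0689, 0.1409]
tool_rot: [-0.001, 0.685, 0.728, 0.0]
force: [0.1, -0.3, -2.3]
gripper_width: 0.0178
finger_force: 60.0
```

{"op": "apply_moves", "data": {
  "targets": [
    [0, 0, 0, 0, 0, 0, -1],
    [0, 0, 0, 0, 0, 0, -1]
  ]
}}

```text
time_s: 14.18
tool_pos: [0.5023, -0.0725, 0.1409]
tool_rot: [0.0, 0.687, 0.726, -0.0]
force: [0.7, 0.6, -2.2]
gripper_width: 0.0173
finger_force: 60.0
```

Run:
```python
from m import *
p=shot("wrist");T=wT();print(T)
s=shot("scene");d=shot("side")
for k in ("tray_mid","tray_lip","tray_handle","rack_mouth","rack_stop"):
    rs=[]
    for n,q in zip("sdw",(s,d,p)):
        r=place_of(k,q)
        if r and r[0]["conf"]>.3: rs.append(ray(q,r[0]["xy"]));print(k,n,round(r[0]["conf"],2),atz(q,r[0]["xy"],{"tray_mid":.12,"tray_lip":.147,"tray_handle":.141}.get(k,.066)))
    if len(rs)>1: print(k,tri(rs))
# overlay predicted middle-rail geometry & tray outline
o=np.array([.4795,.3275,0]);a=np.radians(3.3);X=np.array([np.cos(a),np.sin(a),0]);Y=np.array([-np.sin(a),np.cos(a),0])
W=lambda x,y,z:o+X*x+Y*y+[0,0,z]
ims=[]
for q,(u0,v0,w,h) in((s,(230,130,230,180)),(d,(150,90,170,133))):
    im=cv2.resize(q["color"][v0:v0+h,u0:u0+w],(780//2*1,int(h*390/w)),interpolation=cv2.INTER_CUBIC);k=390/w
    im=cv2.resize(q["color"],None,fx=k,fy=k,interpolation=cv2.INTER_CUBIC)
    P=lambda x:tuple(int(round((c+.0)*k)) for c in proj(q,x))
    for sx in(-1,1):
        cv2.line(im,P(W(sx*.065,-.095,.113)),P(W(sx*.065,.091,.113)),(0,0,255),1)
        cv2.line(im,P(W(sx*.1,-.095,.23)),P(W(sx*.1,.095,.23)),(0,255,0),1)
    cv2.line(im,P(W(-.1,-.04,.23)),P(W(.1,-.04,.23)),(0,255,0),1)
    cv2.line(im,P(W(-.1,.085,.23)),P(W(.1,.085,.23)),(0,255,0),1)
    ims.append(im[int(v0*k):int((v0+h)*k),int(u0*k):int((u0+w)*k)])
hh=min(i.shape[0] for i in ims);cv2.imwrite("pics/i.png",np.hstack([i[:hh] for i in ims]))
```

```text
[[-0.0553  0.9985 -0.0002  0.5023]
 [ 0.9985  0.0553 -0.0004 -0.0725]
 [-0.0004 -0.0002 -1.      0.1409]
 [ 0.      0.      0.      1.    ]]
tray_mid s 0.75 [0.4967 0.0871 0.12  ]
tray_mid d 0.7 [0.4881 0.0814 0.12  ]
tray_mid [0.491  0.0856 0.1159]
tray_lip s 0.66 [0.7997 0.1934 0.147 ]
tray_lip d 0.67 [0.49   0.1594 0.147 ]
tray_lip [0.6287 0.1935 0.0705]
tray_handle d 0.64 [ 0.4979 -0.0892  0.141 ]
tray_handle w 0.9 [ 0.5034 -0.0775  0.141 ]
tray_handle [ 0.5018 -0.0808  0.135 ]
rack_stop s 0.78 [0.4808 0.4103 0.066 ]
rack_stop d 0.92 [0.4677 0.3888 0.066 ]
rack_stop [0.4713 0.4095 0.0546]
```

View pics/i.png

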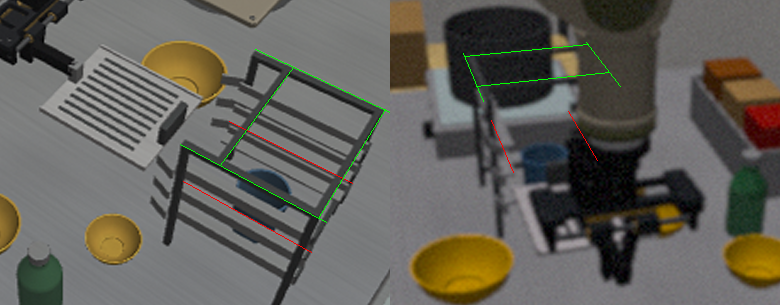

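The overlay fits the rack well, and the tray is lined up ahead of the middle rails. I'll start it in.

{"op": "apply_moves", "data": {
  "targets": [
    [0.02, 0, -0.004, 0, 0, 0, -1],
    [0.045, 0, -0.004, 0, 0, 0, -1],
    [0.065, 0, -0.004, 0, 0, 0, -1],
    [0.085, 0, -0.004, 0, 0, 0, -1],
    [0.085, 0, -0.004, 0, 0, 0, -1]
  ]
}}

```text
time_s: 15.7
tool_pos: [0.4974, 0.0148, 0.1449]
tool_rot: [-0.0, 0.686, 0.728, 0.0]
force: [0.4, 0.6, -2.2]
gripper_width: 0.0176
finger_force: 60.0
```

Run:
```python
from m import *
T=wT();print(T,read_state()["force"],read_state()["torque"])
s=shot("scene")
im=s["color"];k=4
im=cv2.resize(im,None,fx=k,fy=k,interpolation=cv2.INTER_CUBIC)
cv2.imwrite("pics/j.png",im[150*k:290*k,265*k:425*k])
```

```text
[[-0.0596  0.9982 -0.0002  0.4974]
 [ 0.9982  0.0596  0.0004  0.0148]
 [ 0.0004 -0.0002 -1.      0.1449]
 [ 0.      0.      0.      1.    ]] [ 0.3799  0.607  -2.1756] [-0.4407 -0.0211 -0.008 ]
```

View pics/j.png

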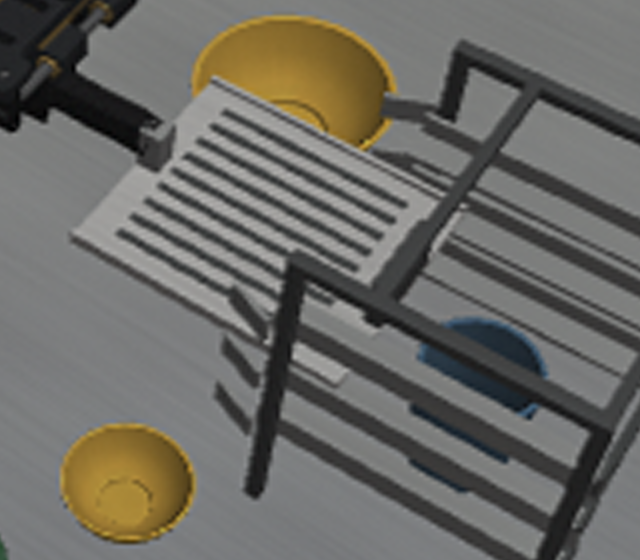

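The tray's near corner (345,380) sits between the top and middle guides, as it should, and there is no contact force. I'll continue.

{"op": "apply_moves", "data": {
  "targets": [
    [0.025, 0, 0, 0, 0, 0, -1],
    [0.05, 0, 0, 0, 0, 0, -1],
    [0.075, 0, 0, 0, 0, 0, -1],
    [0.095, 0, 0, 0, 0, 0, -1],
    [0.095, 0, 0, 0, 0, 0, -1]
  ]
}}

```text
time_s: 16.38
tool_pos: [0.4922, 0.1085, 0.1449]
tool_rot: [-0.0, 0.686, 0.727, -0.0]
force: [0.6, 0.2, -3.3]
gripper_width: 0.0172
finger_force: 60.0
```

{"op": "apply_moves", "data": {
  "targets": [
    [0.015, 0, 0, 0, 0, 0, -1],
    [0.03, 0, 0, 0, 0, 0, -1],
    [0.04, 0, 0.003, 0, 0, 0, -1],
    [0.04, 0, 0.005, 0, 0, 0, -1],
    [0.04, 0, 0.005, 0, 0, 0, -1]
  ]
}}

```text
time_s: 17.0
tool_pos: [0.4898, 0.1479, 0.1399]
tool_rot: [-0.0, 0.687, 0.727, -0.0]
force: [-0.7, 0.4, -0.3]
gripper_width: 0.0173
finger_force: 60.0
```

{"op": "apply_moves", "data": {
  "targets": [
    [0.005, 0, 0, 0, 0, 0, -1],
    [0.01, 0, 0, 0, 0, 0, -1],
    [0.013, 0, 0, 0, 0, 0, -1]
  ]
}}

```text
time_s: 17.38
tool_pos: [0.4896, 0.16, 0.1401]
tool_rot: [0.001, 0.687, 0.727, -0.0]
force: [3.7, -10.8, 0.8]
gripper_width: 0.0175
finger_force: 60.0
```

{"op": "apply_moves", "data": {
  "targets": [
    [0.003, 0, 0, 0, 0, 0, -1],
    [0.003, 0, 0, 0, 0, 0, -1]
  ]
}}

```text
time_s: 17.62
tool_pos: [0.4902, 0.1603, 0.1401]
tool_rot: [0.002, 0.688, 0.726, -0.001]
force: [3.6, -14.3, 0.2]
gripper_width: 0.0177
finger_force: 60.1
```

Run:
```python
from m import *
T=wT();st=read_state();print(T,st["force"],st["torque"])
o=np.array([.4795,.3275,0]);d=T[:3,3]-o;a=np.radians(3.3);print("rack frame",d[0]*np.cos(a)+d[1]*np.sin(a),-d[0]*np.sin(a)+d[1]*np.cos(a))
```

```text
[[-0.0539  0.9985  0.0015  0.4902]
 [ 0.9985  0.054  -0.0044  0.1603]
 [-0.0045  0.0013 -1.      0.1401]
 [ 0.      0.      0.      1.    ]] [  3.6127 -14.2596   0.1669] [-2.9976 -0.8256  0.2782]
rack frame 0.0010955910583588507 -0.1675166498042755
```

{"op": "apply_moves", "data": {
  "targets": [
    [-0.001, 0, 0.001, 0, 0, 0, -1],
    [-0.001, 0, 0.002, 0, 0, 0, -1],
    [-0.001, 0, 0.003, 0, 0, 0, -1],
    [-0.001, 0, 0.003, 0, 0, 0, -1]
  ]
}}

```text
time_s: 18.12
tool_pos: [0.4901, 0.16, 0.1376]
tool_rot: [0.001, 0.688, 0.726, -0.001]
force: [0.7, -12.0, 6.9]
gripper_width: 0.0173
finger_force: 60.0
```

{"op": "apply_moves", "data": {
  "targets": [
    [-0.002, 0, -0.0015, 0, 0, 0, -1],
    [-0.002, 0, -0.0015, 0, 0, 0, -1],
    [-0.002, 0, -0.0015, 0, 0, 0, 0.1],
    [-0.002, 0, -0.0015, 0, 0, 0, 0.1],
    [-0.002, 0, -0.0015, 0, 0, 0, 0.1]
  ]
}}

```text
time_s: 18.75
tool_pos: [0.489, 0.1616, 0.1385]
tool_rot: [-0.0, 0.686, 0.727, 0.0]
force: [-0.3, 0.5, 0.3]
gripper_width: 0.0399
finger_force: 0.0
```

{"op": "apply_moves", "data": {
  "targets": [
    [0, 0, -0.01, 0, 0, 0, 0.1],
    [-0.01, 0, -0.05, 0, 0, 0, 0.1],
    [-0.03, 0, -0.1, 0, 0, 0, 0.1],
    [-0.06, 0, -0.15, 0, 0, 0, 0.1],
    [-0.1, 0, -0.19, 0, 0, 0, 0.1]
  ]
}}

```text
time_s: 19.38
tool_pos: [0.4948, 0.0608, 0.3313]
tool_rot: [0.0, 0.686, 0.727, 0.001]
force: [-0.6, -0.0, 0.3]
gripper_width: 0.0476
finger_force: 0.0
```

Run:
```python
from m import *
print(wT()[:3,3])
s=shot("scene");d=shot("side");p=shot("wrist")
for k,z in dict(tray_mid=.1155,tray_lip=.143,tray_handle=.137,tumbler_mid=.045).items():
    rs=[]
    for n,q in zip("sdw",(s,d,p)):
        r=place_of(k,q)
        if r and r[0]["conf"]>.3: rs.append(ray(q,r[0]["xy"]));print(k,n,round(r[0]["conf"],2),atz(q,r[0]["xy"],z))
    if len(rs)>1: print(k,tri(rs))
a=cv2.resize(s["color"][140:310,300:470],(400,400),interpolation=cv2.INTER_CUBIC);b=cv2.resize(p["color"],(400,300));c=np.zeros((400,800,3),np.uint8);c[:,:400]=a;c[:300,400:]=b;cv2.imwrite("pics/k.png",c)
```

```text
[0.4948 0.0608 0.3313]
tray_mid s 0.62 [0.477  0.3176 0.1155]
tray_mid d 0.8 [0.4836 0.3192 0.1155]
tray_mid [0.4814 0.3175 0.1179]
tray_lip s 0.76 [0.4785 0.4103 0.143 ]
tray_lip d 0.58 [0.4773 0.3964 0.143 ]
tray_lip [0.4774 0.4093 0.1387]
tray_handle s 0.63 [0.494  0.1488 0.137 ]
tray_handle d 0.78 [0.4854 0.1481 0.137 ]
tray_handle w 0.67 [0.4895 0.1552 0.137 ]
tray_handle [0.4892 0.1518 0.1344]
tumbler_mid s 0.57 [0.4155 0.3044 0.045 ]
tumbler_mid d 0.59 [0.4773 0.3285 0.045 ]
tumbler_mid [0.4582 0.3047 0.0719]
```

View pics/k.png

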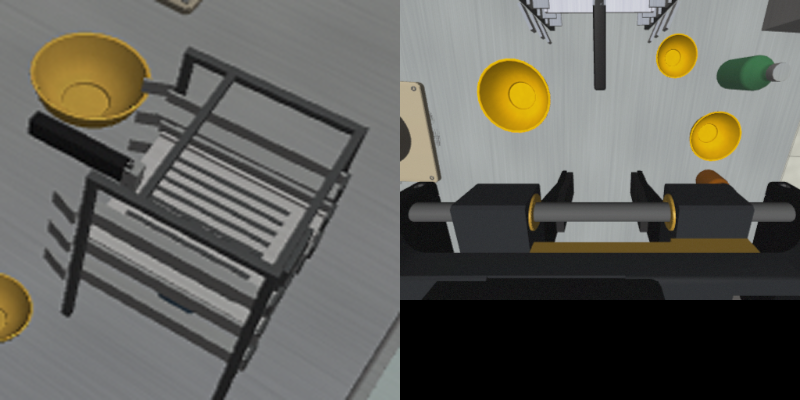

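The tray lies on the middle rails with its handle out, and nothing else has moved. The stop came about 4 mm before my estimate, so I'll nudge the handle's end with closed fingers to check that it is home.

{"op": "apply_moves", "data": {
  "newtons": 10,
  "targets": [
    [0.015, 0, 0.05, 0, 0, 0, -1],
    [0.025, 0, 0.1, 0, 0, 0, -1],
    [0.03, 0, 0.15, 0, 0, 0, -1],
    [0.03, 0, 0.194, 0, 0, 0, -1],
    [0.03, 0, 0.194, 0, 0, 0, -1]
  ]
}}

```text
time_s: 20.75
tool_pos: [0.4912, 0.0906, 0.1322]
tool_rot: [-0.001, 0.687, 0.727, -0.003]
force: [0.5, 0.5, 1.0]
gripper_width: 0.0063
finger_force: 0.0
```

{"op": "apply_moves", "data": {
  "targets": [
    [0.005, 0, 0, 0, 0, 0, -1],
    [0.01, 0, 0, 0, 0, 0, -1],
    [0.014, 0, 0, 0, 0, 0, -1],
    [0.018, 0, 0, 0, 0, 0, -1]
  ]
}}

```text
time_s: 21.25
tool_pos: [0.4923, 0.1097, 0.135]
tool_rot: [0.0, 0.687, 0.727, 0.001]
force: [0.2, 0.1, -0.9]
gripper_width: 0.0006
finger_force: 0.0
```

{"op": "apply_moves", "data": {
  "targets": [
    [0.002, 0, 0, 0, 0, 0, -1],
    [0.003, 0, 0, 0, 0, 0, -1]
  ]
}}

```text
time_s: 21.5
tool_pos: [0.4919, 0.1123, 0.1345]
tool_rot: [-0.0, 0.687, 0.727, 0.0]
force: [1.0, 0.1, -0.1]
gripper_width: 0.0007
finger_force: 0.0
```

{"op": "apply_moves", "data": {
  "targets": [
    [0.001, 0, 0, 0, 0, 0, -1],
    [0.002, 0, 0, 0, 0, 0, -1]
  ]
}}

```text
time_s: 21.75
tool_pos: [0.4919, 0.1135, 0.1344]
tool_rot: [0.0, 0.687, 0.727, -0.0]
force: [0.4, -5.1, 0.5]
gripper_width: 0.0005
finger_force: 2.4
```

{"op": "apply_moves", "data": {
  "targets": [
    [0.001, 0, 0, 0, 0, 0, -1],
    [0.002, 0, 0, 0, 0, 0, -1]
  ]
}}

```text
time_s: 22.0
tool_pos: [0.4923, 0.1138, 0.1345]
tool_rot: [0.001, 0.687, 0.726, -0.001]
force: [3.7, -11.2, -0.5]
gripper_width: 0.0006
finger_force: 5.8
```

The end is rigid (11 N, with no travel), so the tray is home. I'll withdraw.

{"op": "apply_moves", "data": {
  "targets": [
    [-0.02, 0, 0, 0, 0, 0, -1],
    [-0.04, 0, -0.02, 0, 0, 0, -1],
    [-0.05, 0, -0.07, 0, 0, 0, -1],
    [-0.06, 0, -0.13, 0, 0, 0, -1],
    [-0.06, 0, -0.19, 0, 0, 0, -1]
  ]
}}

```text
time_s: 22.62
tool_pos: [0.4947, 0.0544, 0.3264]
tool_rot: [-0.0, 0.687, 0.726, 0.0]
force: [0.5, -0.2, 0.9]
gripper_width: 0.0004
finger_force: 0.0
```

{"op": "apply_moves", "data": {
  "targets": [
    [0, 0, 0, 0, 0, 0, -1],
    [0, 0, 0, 0, 0, 0, -1]
  ]
}}

```text
time_s: 22.88
tool_pos: [0.4948, 0.0558, 0.324]
tool_rot: [-0.0, 0.687, 0.727, 0.0]
force: [-0.2, -0.3, -0.4]
gripper_width: 0.0009
finger_force: 0.0
```

Run:
```python
from m import *
s=shot("scene");d=shot("side");p=shot("wrist")
for k in("tray_mid","tray_lip","tray_handle"):
    rs=[ray(q,r[0]["xy"]) for q in(s,d,p) if (r:=place_of(k,q)) and r[0]["conf"]>.3]
    if len(rs)>1: print(k,len(rs),tri(rs))
print(read_state()["tool_pos"],read_state()["force"])
print(workorder.hand_in())
```

```text
tray_mid 2 [0.4836 0.318  0.116 ]
tray_handle 3 [0.4948 0.1528 0.1363]
[0.4951 0.0563 0.3244] [-0.7365  0.6115 -0.4763]
the job is handed in; nothing more can be done
None
```

The tray is home against the stops on the middle rail pair, the lowest that clears the tumbler standing in the rack. It lies level with the handle sticking out, and the job was handed in at about 23 s.

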